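# Fetch the check weight from behind the can and the jar

## Robot

A 7-joint arm with a two-finger parallel gripper is mounted at the origin on a cart in front of the work surface, level with it; the furniture and walls round the work are solid. World frame = base frame: x ahead of the robot, y to its left, z up, the work surface at z = 0. Lengths are in mm, angles in rad, forces in N, time in s.
With the tool pointing down it reaches from about 425 to 950 mm from the base axis. Payload 4.7 kg.
Tool frame: the origin (TCP) lies midway between the tips of the shut fingers; the grasp point (between the pads) lies 19 mm behind it; z points along the fingers, y is the line along which they close (so a half turn about z gives the same grasp; the last joint's range is limited). The gripper opens to 87 mm and grips with 3 to 60 N. Pads are 19 mm wide; open, the fingers measure 117 mm over their backs; the gripper's body (75 mm by 190 mm) begins 51 mm behind the grasp point.
Start: joints at [1.3, 0.469, -0.049, 1.532, 0.024, 1.141, -0.082], TCP at [161.676, -655.37, 222.573] pointing down, gripper open.
Joint ranges: [-2.59, 2.59], [-0.33, 1.99], [-1.39, 1.29], [0.1, 2.45], [-1.04, 4.18], [0.21, 1.99], [-2.66, 2.66]. Speed limits (rad/s): [2.57, 2.57, 3.14, 3.14, 3.14, 3.14, 3.14].

## Interface

Orientations are given as a unit quaternion [w, x, y, z].
In Python, from bench import robot, optics gives the robot as it stands.
- The arm moves only by the shell command python3 -m handwheel 'ROWS' [FORCE]. ROWS is JSON, a list of rows, each a list of 3 entries, a list of its own where there are three numbers: the turn, a rotation vector about the tool's x, y, z in rad, then the shift along the tool's x, y, z in cm, then the closure, from -1 (fully open) to 1 (shut). In form: [[[wx, wy, wz], [x, y, z], fingers], ...]. A call has 1 to 8 rows; each row shifts and turns the commanded pose from where the row before left it, along the tool's axes as they then stand; what a row does not reach is not made up. A row lasts 1/12 s, in which the tool goes at most 41.7 mm and 7.16 degrees, less where a joint would pass 70% of its speed; a pose out of reach is approached as far as the arm can. A call is refused whole if a number of a shift passes 4.17 or a number of a turn 0.125, either way. A call with a gripper value outside its range is refused whole. The fingers move at their own pace and stop on an object; FORCE is the grip in N (left out, the last holds). Time passes only in rows, so rows that do not move let the fingers close. It gives the time, the measured TCP pose, the force, the opening and the grip force at its end, in the units of the state.
- robot.get_state(): the state, without advancing time (a new reading comes with each control period).
- optics.snapshot(name): name is "side" or "top" or "wrist"; returns a dict with "color" (400x640x3 uint8, blue, green, red), "camera_matrix" (3x3 intrinsics, pixels), "view" (4x4, takes a point from world to camera coordinates). Camera axes: x right, y up, looking along -z (the intrinsics and any distortion apply to the point x, -y, -z); pixel columns grow to the right and rows downward; lengths in mm; the calibration is good to about 2 mm. A picture is of the moment at which its call begins. There is no depth.
- robot.sign_off(): hands the job in; it is judged then, once.
The state is a dict: "clock": time; "q": joint angles; "joint_velocities": joint speeds; "effort": joint torques, N m; "position": TCP position; "eef_rot": TCP orientation; "force": force on the tool from outside, world axes, zero at the start; "torque": the same for the moment, N m; "opening": finger opening in mm; "gripper_force": force on a finger pad.
Only numpy, scipy, OpenCV 4.12 (cv2) and the standard library are available. Lean on these libraries where they do the work, as an engineer would, in place of code of your own. Each camera call takes 0.05 s, during which the arm holds its last target. There are 200 camera calls.

## Task

The bench scale is to be checked, but its steel check weight stands at the back of the wooden stand, boxed in by a can and a jar. First stand both the can and the jar aside, wholly on the rubber mat, leaving the weight where it is; then set the weight gently down in the middle of the scale's pan; last, put the can and the jar back in the stand, each on the same disc it stood on at the start. Keep all three upright, and leave the mug and the tape roll where they are.

Things in the scene. Friction and masses are not known exactly. Their poses are not given: they have to be found in the camera images.
- can: straight can, 60 mm in diameter, 150 mm tall, plain steel with a paper band, 0.17 to 0.35 kg, straight-sided to 10 mm below its top, standing on one of the two large front discs of the stand (which one varies). Origin: centre of its underside; z up
- jar: wide brown glass jar with a dark lid, 120 mm tall, 0.17 to 0.35 kg: body 64 mm in diameter and straight-sided up to 90 mm, then a shoulder and a lid of 56 mm; standing on the other large front disc. Origin: centre of its underside; z up
- weight: check weight of bare steel, 0.3 kg: round body 46 mm in diameter and 38 mm high, a 23 mm knob above it, 58 mm tall in all. It stands on the small back disc of the stand, 64 mm from the axes of can and jar (about 10 mm between their sides): no room for a gripper until both are gone. Origin: centre of its underside; z up
- stand: fixed wooden board, 134 x 204 mm, top at 12 mm, with a lip 8 mm higher along its back edge (x 67 to 73 mm) and three flush black discs: two of 72 mm at x = -18 mm, y = +50 and -50 mm (can and jar), one of 53 mm at x = 22 mm, y = 0 (weight). Origin: centre of the board's underside, on the table; x points to its back (away from the robot, turned up to 0.35 rad), y left, z up
- mat: fixed flat black rubber mat on the table, 190 mm (x) x 150 mm (y), 6 mm thick; may lie left or right of the stand, with the scale on the other side. Room for the can and the jar side by side along x, 84 mm between their axes. Origin: centre of its underside; z up
- scale: fixed flat white bench scale, 155 x 136 mm, housing top 34 mm above the table, with a flat round steel pan of 120 mm diameter whose top is 45 mm above the table; the pan does not sink. Small dark display in front of the pan. Origin: on the table, under the centre of the pan; x points away from the display, y left, z up
- tea_mug: white tea mug, 78 mm wide, 89 mm tall, a bystander near the front right. Leave it alone. Origin: underside, beside the handle
- tape_roll_a: pale roll of packing tape lying flat, 104 mm in diameter, 48 mm high, a bystander on the table in front of the stand, left of the cardboard tray. Leave it alone. Origin: centre of its underside
There are look-alikes about, which are no part of the job. What is meant by the weight is not turquoise, and is the larger of those in its own colour.

How it is judged:
By the outcome, as a careful person would: the job done as asked, in the order asked, and still so for the second after the job is handed in, with the robot touching nothing.
It also fails if it takes over 120 s, if anything falls off the work surface, if the arm or the gripper's body presses on something with over 40 N, if the wrist force passes 120 N, or if a joint passes its speed limit or range.

## Working session

There is one attempt and no reset: what is moved stays moved. The work goes in short steps, Python scripts to look and compute and a shell command to move; the robot and the scene stay as the last step left them, time stands still between calls to the robot, and variables do not carry over. Pictures are saved under pics/ and viewed, at most 14 in all, crops included, and the job is handed in when it is done.

```bash
mkdir -p pics
cat > h.py <<'E'
import numpy as np, cv2
from bench import robot, optics
def snap(n,f):
    s=optics.snapshot(n); cv2.imwrite('pics/'+f,s['color']); np.savez('pics/'+f+'.npz',K=s['camera_matrix'],V=s['view'],c=s['color']); return s
def load(f):
    d=np.load('pics/'+f+'.npz'); return d['K'],d['V'],d['c']
def back(K,V,px,z):
    "pixel -> world point on plane z"
    r=np.linalg.inv(K)@[px[0],px[1],1.]; r=np.array([r[0],-r[1],-r[2]])
    R=V[:3,:3]; o=-R.T@V[:3,3]; d=R.T@r; return o+d*(z-o[2])/d[2]
def proj(K,V,p):
    c=V[:3,:3]@np.asarray(p,float)+V[:3,3]; u=K@[c[0],-c[1],-c[2]]; return u[:2]/u[2]
E
python3 - <<'E'
from h import *
for n in('top','side'): s=snap(n,n+'0.png'); print(s['camera_matrix'],s['view'],[k for k in s])
print(robot.get_state())
E
```

```text
[[405.40169513   0.         317.87772349]
 [  0.         405.40169513 197.6673242 ]
 [  0.           0.           1.        ]] [[ 1.31196077e-01 -9.91355754e-01 -1.16522492e-03 -1.73610837e+01]
 [ 9.70424475e-01  1.28185594e-01  2.04559997e-01 -5.84822819e+02]
 [-2.02642365e-01 -2.79682320e-02  9.78853334e-01 -9.41751864e+02]
 [ 0.00000000e+00  0.00000000e+00  0.00000000e+00  1.00000000e+00]] ['color', 'camera_matrix', 'view']
[[467.8370905    0.         321.84756541]
 [  0.         467.8370905  197.04853041]
 [  0.           0.           1.        ]] [[ 6.55332396e-01  7.55229194e-01 -1.29736396e-02 -4.25063004e+02]
 [-6.41596314e-01  5.65630090e-01  5.18089540e-01  3.18645221e+02]
 [ 3.98614626e-01 -3.31197020e-01  8.55227989e-01 -1.53847425e+03]
 [ 0.00000000e+00  0.00000000e+00  0.00000000e+00  1.00000000e+00]] ['color', 'camera_matrix', 'view']
{'clock': 0.1, 'q': array([ 1.30010356,  0.46937826, -0.04861455,  1.53356531,  0.0240967 ,
        1.14101316, -0.0822768 ]), 'joint_velocities': array([-0.0002115 , -0.00317409,  0.00040001, -0.00386326, -0.00076845,
        0.00070098, -0.00054253]), 'effort': array([ 1.08323296e-03, -5.09171534e+01, -8.08115210e-02, -2.36830616e+01,
       -6.14940771e-02,  3.44696094e-02,  2.54516254e-05]), 'position': array([ 161.52020693, -654.83306543,  221.59653889]), 'eef_rot': array([-8.79440339e-04,  9.92696428e-01,  1.20635860e-01, -1.32193727e-04]), 'force': array([-0.12665227,  0.32258024, -0.45835631]), 'torque': array([ 0.06160774, -0.02513892, -0.00615808]), 'gripper_force': 0.0, 'opening': 87.23377343203823}
```

View pics/top0.png

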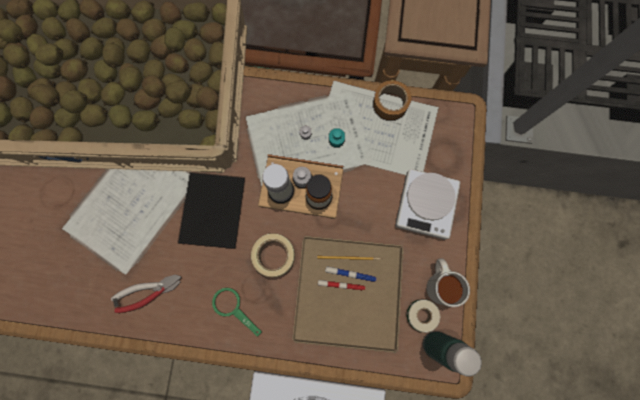

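View pics/side0.png

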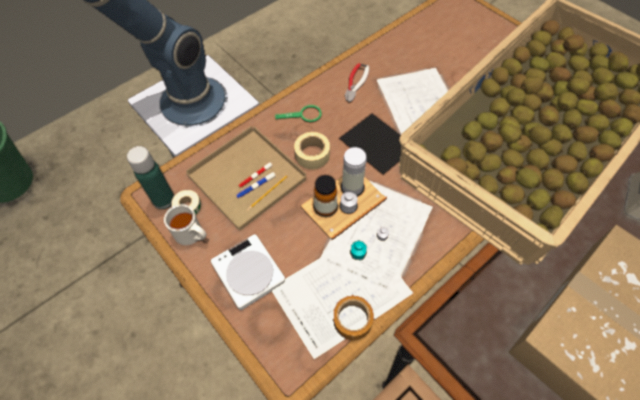

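The top view shows the can at (276,183), the jar at (319,190), the mat at (211,211), and the scale pan at (432,196). There are three weight candidates: steel at (302,176) on the stand's back disc, small steel at (306,131), and turquoise at (337,137). The one on the stand fits, being steel and the larger steel one. I'll confirm it in an enlarged crop and also take measurements.

Run:
```python
from h import *
K,V,c=load('top0.png')
cv2.imwrite('pics/c1.png',cv2.resize(c[115:230,250:390],None,fx=5,fy=5,interpolation=cv2.INTER_CUBIC)[:600,:700])
K2,V2,c2=load('side0.png')
cv2.imwrite('pics/c2.png',cv2.resize(c2[135:255,290:430],None,fx=5,fy=5,interpolation=cv2.INTER_CUBIC))
cv2.imwrite('pics/c3.png',np.hstack([cv2.resize(x,(400,400),interpolation=cv2.INTER_CUBIC) for x in (c[165:255,170:260],c[160:250,385:475])]))
for n,p,z in [('can top',(275,177),162),('jar top',(319,184),132),('wt',(302,175),55),('pan',(432,196),45),('mat',(211,211),6),('tape',(272,256),48)]: print(n,back(K,V,p,z).round())
for n,p,z in [('can top',(354,156),162),('jar top',(325,183),132),('wt',(349,198),60),('pan',(250,272),45)]: print(n,back(K2,V2,p,z).round())
for p in [(0,165),(235,165),(245,0)]:print('crate rim z=150?',[back(K,V,p,z).round() for z in(0,150)])
```

```text
can top [595. 158. 162.]
jar top [600.  59. 132.]
wt [636. 107.  55.]
pan [ 627. -224.   45.]
mat [522. 331.   6.]
tape [426. 151.  48.]
can top [599. 156. 162.]
jar top [597.  57. 132.]
wt [641. 105.  60.]
pan [ 630. -222.   45.]
crate rim z=150? [array([572., 915.,   0.]), array([544., 788., 150.])]
crate rim z=150? [array([654., 292.,   0.]), array([614., 255., 150.])]
crate rim z=150? [array([1152.,  350.,    0.]), array([1040.,  304.,  150.])]
```

View pics/c1.png

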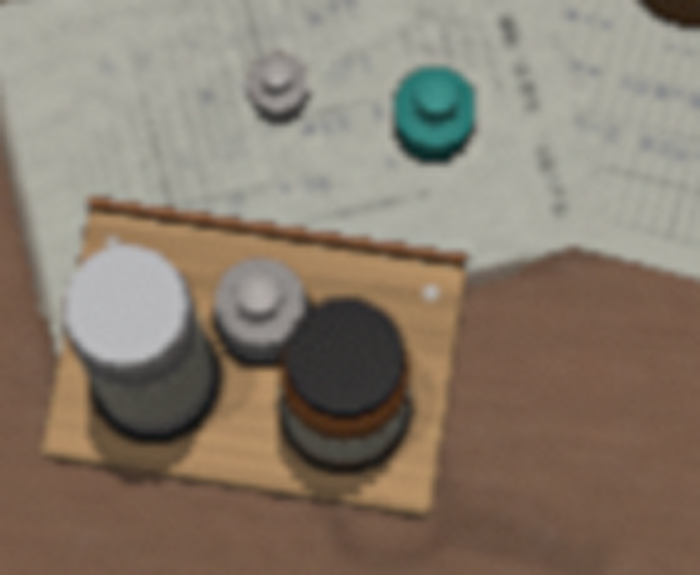

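View pics/c2.png

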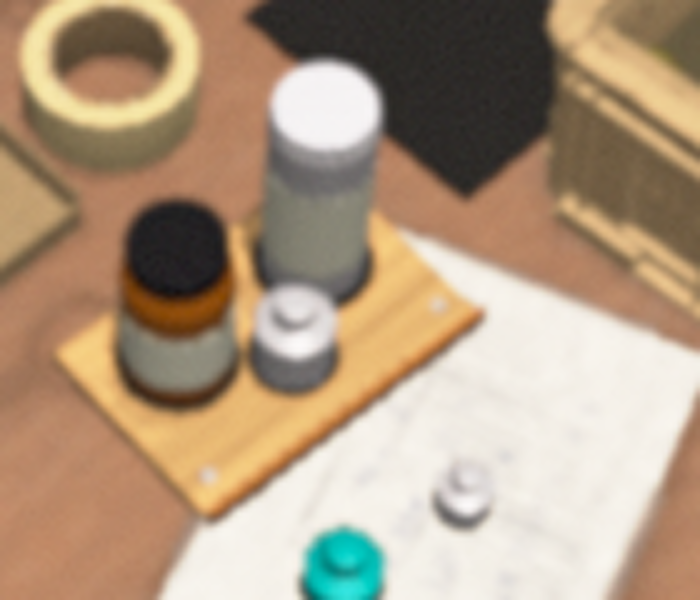

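View pics/c3.png

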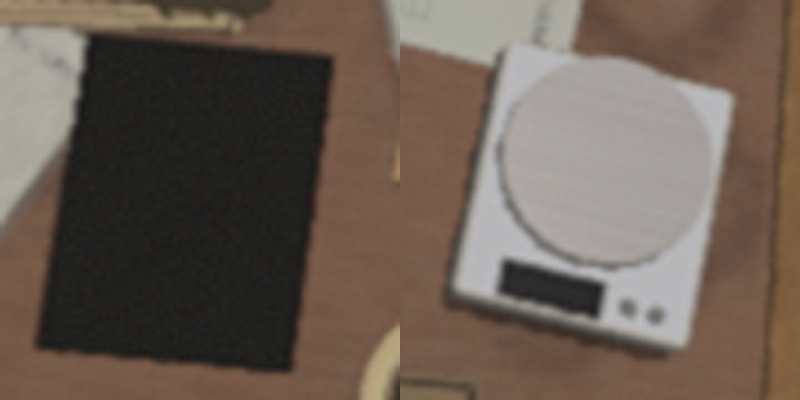

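The crop confirms it: in c1 the steel weight at (260,305) on the back disc is larger than the small steel one at (278,85). The can is on the left disc and the jar on the right. Now I'll triangulate from both views.

Run:
```python
from h import *
from scipy.optimize import least_squares
K,V,c=load('top0.png');K2,V2,c2=load('side0.png')
f=lambda u,s,o:(np.array(u)+.5)/s-.5+np.array(o)
t=lambda u:f(u,5,(250,115)); s=lambda u:f(u,5,(290,135))
cans=dict(can=(t((128,306)),s((326,106)),162),jar=(t((346,357)),s((178,249)),132),wt=(t((259,293)),s((294,314)),70))
for n,(a,b,z) in cans.items(): print(n,'top',back(K,V,a,z).round(1),'side',back(K2,V2,b,z).round(1))
obs=[(K,V,t((42,457)),(-67,102,12)),(K,V,t((430,517)),(-67,-102,12)),(K,V,t((90,202)),(73,102,20)),(K,V,t((465,257)),(73,-102,20)),
(K2,V2,s((55,353)),(-67,-102,12)),(K2,V2,s((208,521)),(73,-102,0)),(K2,V2,s((484,313)),(73,102,20))]
def w(p,q): 
  C,S=np.cos(p[2]),np.sin(p[2]); return [p[0]+C*q[0]-S*q[1],p[1]+S*q[0]+C*q[1],q[2]]
r=least_squares(lambda p:np.concatenate([proj(k,v,w(p,q))-o for k,v,o,q in obs]),[610,100,0]); p=r.x
print('stand',p.round(3),r.fun.reshape(-1,2).round(1).tolist())
for q in [(-18,50,12),(-18,-50,12),(22,0,12)]: print(np.round(w(p,q),1))
m=lambda u:f(u,400/90,(170,165))
M=np.array([back(K,V,m(u),6) for u in [(88,36),(333,57),(291,370),(37,348)]]); print('mat',M.round(1).tolist(),M.mean(0).round(1))
print('pan',back(K,V,f((206,161),400/90,(385,160)),45).round(1))
```

```text
can top [598.1 158.  162. ] side [600.1 158.  162. ]
jar top [594.8  58.9 132. ] side [601.  55. 132.]
wt top [636.2 107.8  70. ] side [643.1 100.3  70. ]
stand [ 6.13654e+02  1.08303e+02 -2.70000e-02] [[-0.3, 0.2], [0.2, 0.5], [-0.4, -1.0], [1.3, -0.2], [-1.0, -1.2], [0.4, 1.7], [0.8, -1.8]]
[597.  158.8  12. ]
[594.3  58.8  12. ]
[635.6 107.7  12. ]
mat [[615.7, 406.6, 6.0], [622.0, 259.9, 6.0], [436.4, 252.7, 6.0], [429.7, 399.4, 6.0]] [525.9 329.7   6. ]
pan [ 627.1 -221.2   45. ]
```

```bash
cat >> h.py <<'E'
from scipy.spatial.transform import Rotation as Ro
def to(x,y,z,yaw=0.):
    s=robot.get_state(); w,a,b,c=s['eef_rot']; R=Ro.from_quat([a,b,c,w])
    G=Ro.from_euler('z',yaw)*Ro.from_rotvec([np.pi,0,0]); p=s['position']
    print('t',round(s['clock'],2),'pos',p.round(1),'turn',(R.inv()*G).as_rotvec().round(3),'shift cm',(R.inv().apply(np.array([x,y,z])-p)/10).round(2),'F',s['force'].round(1),'open',round(s['opening'],1),'grip',round(s['gripper_force'],1),'j7',s['q'].round(2)[[0,6]])
E
python3 -m handwheel '[[[0,0,0.06],[0,0,-2],-1],[[0,0,0.06],[0,0,-2],-1],[[0,0,0.06],[0,0,-2],-1],[[0,0,0.06],[0,0,-2],-1]]' 40
python3 - <<'E'
from h import *
to(500,-450,302)
K,V,c=load('side0.png');K1,V1,c1=load('top0.png')
b=back(K,V,(401,176),0);print('crate foot',b)
for z in(100,150,200): print(z,proj(K,V,[b[0],b[1],z]), proj(K1,V1,[b[0],b[1],z]))
E
python3 -m handwheel '[[[0,0,0],[3.3,-2.05,0],-1],[[0,0,0],[3.3,-2.05,0],-1],[[0,0,0],[3.3,-2.05,0],-1],[[0,0,0],[3.3,-2.05,0],-1],[[0,0,0],[3.3,-2.05,0],-1],[[0,0,0],[3.3,-2.05,0],-1],[[0,0,0],[3.3,-2.05,0],-1],[[0,0,0],[3.3,-2.05,0],-1]]'
python3 -m handwheel '[[[0,0,0],[3.3,-2.05,0],-1],[[0,0,0],[3.3,-2.05,0],-1],[[0,0,0],[1.1,-3.5,0],-1],[[0,0,0],[1.1,-3.5,0],-1],[[0,0,0],[1.1,-3.5,0],-1],[[0,0,0],[1.1,-3.5,0],-1],[[0,0,0],[1.1,-3.5,0],-1],[[0,0,0],[1.1,-3.5,0],-1]]'
python3 -c "from h import *; to(597,158,302)"
```

```text
clock: 0.43
position: [161.5, -655.0, 302.7]
eef_rot: [-0.001, 1.0, -0.001, -0.0]
force: [-0.1, -0.8, 0.0]
opening: 87.0
gripper_force: 0.0
t 0.43 pos [ 161.5 -655.   302.7] turn [-0.001  0.    -0.001] shift cm [ 33.82 -20.54   0.09] F [-0.1 -0.8  0. ] open 87.0 grip 0.0 j7 [ 1.26 -0.3 ]
crate foot [661.59222378 296.30274538   0.        ]
100 [405.78681603 155.77398377] [225.62596774 150.13155379]
150 [408.42691806 144.61860488] [220.7835748  143.22540746]
200 [411.25488899 132.66941241] [215.40760015 135.55827509]
clock: 1.1
position: [426.5, -489.5, 302.2]
eef_rot: [-0.0, 1.0, 0.001, -0.0]
force: [-0.1, -0.8, -0.9]
opening: 86.9
gripper_force: 0.0
clock: 1.77
position: [556.9, -237.8, 302.1]
eef_rot: [-0.0, 1.0, 0.001, -0.0]
force: [0.2, 0.1, 0.1]
opening: 86.9
gripper_force: 0.0
t 1.77 pos [ 556.9 -237.8  302.1] turn [-0.     0.001  0.002] shift cm [ 4.080e+00 -3.958e+01  2.000e-02] F [0.2 0.1 0.1] open 86.9 grip 0.0 j7 [ 0.5 -1.3]
```

```bash
python3 -m handwheel '[[[0,0,0],[0.34,-3.3,0],-1],[[0,0,0],[0.34,-3.3,0],-1],[[0,0,0],[0.34,-3.3,0],-1],[[0,0,0],[0.34,-3.3,0],-1],[[0,0,0],[0.34,-3.3,0],-1],[[0,0,0],[0.34,-3.3,0],-1],[[0,0,0],[0.34,-3.3,0],-1],[[0,0,0],[0.34,-3.3,0],-1]]' >/dev/null
python3 -m handwheel '[[[0,0,0],[0.34,-3.3,0],-1],[[0,0,0],[0.34,-3.3,0],-1],[[0,0,0],[0.34,-3.3,0],-1],[[0,0,0],[0.34,-3.3,0],-1],[[0,0,0],[0,0,0],-1],[[0,0,0],[0,0,0],-1]]' >/dev/null
python3 - <<'E'
from h import *
to(598,158.5,108)
s=snap('wrist','w1.png'); K,V=s['camera_matrix'],s['view']
for n,p in dict(can=(598,158.5,162),jar=(594.5,58.8,132),wt=(635.6,107.7,70)).items(): print(n,proj(K,V,p).round(1))
E
```

```text
t 2.93 pos [596.2 159.1 301.9] turn [-0.     0.001  0.007] shift cm [ 0.21  0.07 19.39] F [ 0.6 -0.5 -1.1] open 86.9 grip 0.0 j7 [-0.04 -2.01]
can [319.4 187.3]
jar [405.7 185.3]
wt [358.  144.8]
```

View pics/w1.png

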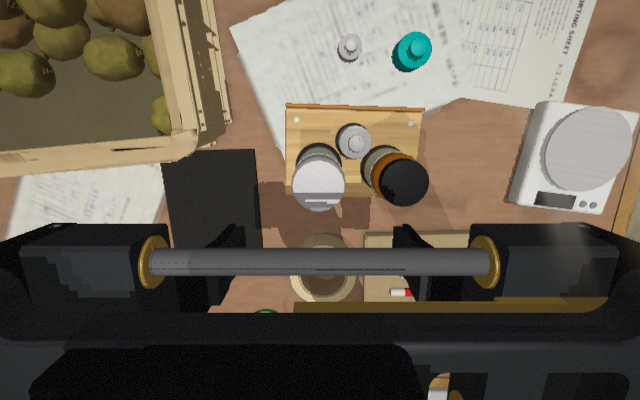

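The wrist view shows the can top at (318,184), the jar lid at (403,180) and the knob at (354,139), which is about 5 mm farther in +x than predicted. I'll average the views: can x≈601, jar 599, weight 640. Joint 7 is near its limit, so I'll make a half turn here.

```bash
for i in 1 2 3; do python3 -m handwheel '[[[0,0,-0.12],[0,0,0],-1],[[0,0,-0.12],[0,0,0],-1],[[0,0,-0.12],[0,0,0],-1],[[0,0,-0.12],[0,0,0],-1],[[0,0,-0.12],[0,0,0],-1],[[0,0,-0.12],[0,0,0],-1],[[0,0,-0.12],[0,0,0],-1],[[0,0,-0.12],[0,0,0],-1]]' >/dev/null; done
python3 -m handwheel '[[[0,0,-0.12],[0,0,0],-1],[[0,0,-0.12],[0,0,0],-1],[[0,0,0],[0,0,0],-1],[[0,0,0],[0,0,0],-1]]' >/dev/null
python3 -c "from h import *; to(601,158.5,108,np.pi)
s=snap('wrist','w2.png'); K,V=s['camera_matrix'],s['view']
for n,p in dict(can=(601,158.5,162),jar=(599,58.8,132),wt=(640,107.7,70)).items(): print(n,proj(K,V,p).round(1))"
```

```text
t 5.32 pos [597.3 154.4 302. ] turn [-0.001 -0.001 -0.026] shift cm [-0.37  0.44 19.4 ] F [-0.3 -0.3  0.8] open 87.1 grip 0.0 j7 [0.38 0.86]
can [322.5 191.8]
jar [236.1 186.3]
wt [285.9 204.7]
```

View pics/w2.png

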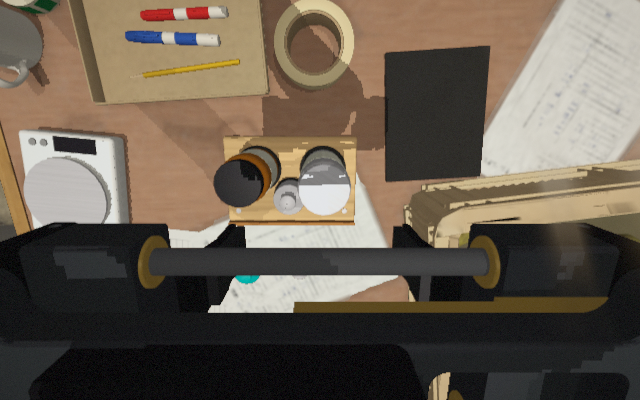

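The rotated view puts the can at (324,188), the jar at (242,181) and the knob at (288,199). The row bias flips sign with the turn, so it comes from the wrist mount. The mean estimates are can (599,159), jar (598,61), weight (638,109). I'm going down on the can with the fingers slightly narrowed.

```bash
python3 -m handwheel '[[[0,0,-0.026],[-0.17,0.46,0],-0.8],[[0,0,0],[0,0,2.6],-0.8],[[0,0,0],[0,0,2.6],-0.8],[[0,0,0],[0,0,2.6],-0.8],[[0,0,0],[0,0,2.6],-0.8]]'
python3 -c "from h import *; to(599,159,108,np.pi)"
python3 -m handwheel '[[[0,0,0],[0,0,2.6],-0.8],[[0,0,0],[0,0,2.6],-0.8],[[0,0,0],[0,0,2.6],-0.8],[[0,0,0],[0,0,1.0],-0.8],[[0,0,0],[0,0,0],-0.8]]'
python3 -c "from h import *; to(599,159,108,np.pi)"
```

```text
clock: 5.78
position: [598.9, 161.1, 197.6]
eef_rot: [0.0, -0.003, 1.0, -0.0]
force: [0.5, -0.5, -0.9]
opening: 78.7
gripper_force: 0.0
t 5.78 pos [598.9 161.1 197.6] turn [-0.     0.001  0.006] shift cm [ 0.   -0.2   8.96] F [ 0.5 -0.5 -0.9] open 78.7 grip 0.0 j7 [0.34 0.81]
clock: 6.2
position: [597.4, 160.2, 108.0]
eef_rot: [-0.002, -0.003, 1.0, -0.001]
force: [0.0, -1.4, 0.1]
opening: 78.2
gripper_force: 0.0
t 6.2 pos [597.4 160.2 108. ] turn [-0.002 -0.005  0.006] shift cm [-0.16 -0.12 -0.  ] F [ 0.  -1.4  0.1] open 78.2 grip 0.0 j7 [0.29 0.74]
```

```bash
python3 -m handwheel '[[[0,0,0],[0,0,0],-0.6],[[0,0,0],[0,0,0],-0.5],[[0,0,0],[0,0,0],-0.4],[[0,0,0],[0,0,0],-0.3],[[0,0,0],[0,0,0],0],[[0,0,0],[0,0,0],0.3],[[0,0,0],[0,0,0],0.3]]' 25
python3 -c "from h import *; to(599,159,108,np.pi)"
```

```text
clock: 6.78
position: [599.7, 161.0, 111.8]
eef_rot: [0.001, -0.003, 1.0, -0.0]
force: [-0.1, -1.4, 5.8]
opening: 59.2
gripper_force: 25.0
t 6.78 pos [599.7 161.  111.8] turn [-0.     0.002  0.006] shift cm [ 0.07 -0.2   0.38] F [-0.1 -1.4  5.8] open 59.2 grip 25.0 j7 [0.3  0.74]
```

```bash
python3 -m handwheel '[[[0,0,0],[0,0,-0.5],0.3],[[0,0,0],[0,0,-1.0],0.3],[[0,0,0],[0,0,-1.5],0.3],[[0,0,0],[0,0,-2.0],0.3],[[0,0,0],[0,0,-1.5],0.3],[[0,0,0],[0,0,0],0.3]]'
python3 -m handwheel '[[[0,0,0],[0.4,1.5,0],0.3],[[0,0,0],[0.7,3.0,0],0.3],[[0,0,0],[0.7,3.0,0],0.3],[[0,0,0],[0.7,3.0,0],0.3],[[0,0,0],[0.7,3.0,0],0.3],[[0,0,0],[0.5,2.3,0],0.3],[[0,0,0],[0.2,1.2,0],0.3],[[0,0,0],[0,0,0],0.3]]'
python3 -c "from h import *; to(560,331,106,np.pi)"
```

```text
clock: 7.28
position: [600.6, 162.6, 180.0]
eef_rot: [0.003, -0.003, 1.0, 0.001]
force: [1.0, 0.8, -1.6]
opening: 59.2
gripper_force: 25.0
clock: 7.95
position: [556.7, 334.2, 175.6]
eef_rot: [-0.0, -0.006, 1.0, 0.001]
force: [-0.3, 0.1, -1.0]
opening: 59.3
gripper_force: 25.0
t 7.95 pos [556.7 334.2 175.6] turn [ 0.002 -0.001  0.012] shift cm [-0.33 -0.34  6.96] F [-0.3  0.1 -1. ] open 59.3 grip 25.0 j7 [0.02 0.53]
```

```bash
python3 -m handwheel '[[[0,0,0.012],[-0.3,-0.3,1],0.3],[[0,0,0],[0,0,2],0.3],[[0,0,0],[0,0,1.7],0.3],[[0,0,0],[0,0,1.0],0.3],[[0,0,0],[0,0,0.5],0.3],[[0,0,0],[0,0,0],0.3],[[0,0,0],[0,0,0],0.3]]'
python3 -c "from h import *; to(560,331,106,np.pi)"
```

```text
clock: 8.53
position: [562.4, 327.1, 113.7]
eef_rot: [0.0, 0.004, 1.0, 0.0]
force: [0.5, -0.0, -1.7]
opening: 58.9
gripper_force: 25.0
t 8.53 pos [562.4 327.1 113.7] turn [ 0.     0.    -0.007] shift cm [0.25 0.39 0.77] F [ 0.5 -0.  -1.7] open 58.9 grip 25.0 j7 [-0.    0.48]
```

```bash
python3 -m handwheel '[[[0,0,0],[0,0.2,0.25],0.3],[[0,0,0],[0,0,0.2],0.3],[[0,0,0],[0,0,0.15],0.3],[[0,0,0],[0,0,0],0.3]]' | grep -E "pos|force"
python3 -m handwheel '[[[0,0,0],[0,0,0.15],0.3],[[0,0,0],[0,0,0],0.3]]'| grep -E "pos|force"
python3 -m handwheel '[[[0,0,0],[0,0,0.1],0.3],[[0,0,0],[0,0,0],0.3]]'| grep -E "pos|force"
```

```text
position: [561.7, 329.8, 107.5]
force: [0.1, 0.4, -2.2]
gripper_force: 25.0
position: [561.8, 329.8, 106.0]
force: [0.0, 0.8, -1.7]
gripper_force: 25.0
position: [562.0, 329.9, 105.9]
force: [-1.7, -1.8, 2.9]
gripper_force: 25.0
```

```bash
python3 -m handwheel '[[[0,0,0],[0,0,0.05],0.2],[[0,0,0],[0,0,0],-0.45],[[0,0,0],[0,0,0],-0.6],[[0,0,0],[0,0,0],-0.8],[[0,0,0],[0,0,0],-0.8]]' | grep -E "pos|force|open"
python3 -m handwheel '[[[0,0,0],[0,0,-1],-0.8],[[0,0,0],[0,0,-3],-0.8],[[0,0,0],[0,0,-3.5],-0.8],[[0,0,0],[0,0,-3.5],-0.8],[[0,0,0],[0,0,-3.5],-0.8],[[0,0,0],[0,0,-2],-0.8]]'| grep -E "pos|force"
python3 -m handwheel '[[[0,0,0],[-0.4,-3.3,0],-0.8],[[0,0,0],[-0.4,-3.3,0],-0.8],[[0,0,0],[-0.4,-3.3,0],-0.8],[[0,0,0],[-0.4,-3.3,0],-0.8],[[0,0,0],[-0.4,-3.3,0],-0.8],[[0,0,0],[-0.4,-3.3,0],-0.8],[[0,0,0],[-0.4,-3.3,0],-0.8],[[0,0,0],[-0.4,-3.3,0],-0.8]]'| grep -E "pos|force"
python3 -m handwheel '[[[0,0,0],[0,0,0],-0.8],[[0,0,0],[0,0,0],-0.8]]'| grep -E "pos|force"
python3 -c "from h import *; to(598,61,69,np.pi)
s=snap('wrist','w3.png'); K,V=s['camera_matrix'],s['view']
for n,p in dict(can=(560,330,156),jar=(598,61,132),wt=(638,109,70)).items(): print(n,proj(K,V,p).round(1))
snap('top','top1.png')"
```

```text
position: [561.8, 329.8, 104.4]
force: [-0.0, -0.1, 0.7]
opening: 74.2
gripper_force: 0.0
position: [562.2, 331.4, 274.8]
force: [0.0, 0.4, 0.7]
gripper_force: 0.0
position: [592.2, 64.2, 270.4]
force: [0.8, -0.3, 0.5]
gripper_force: 0.0
position: [592.8, 63.0, 269.8]
force: [-0.2, 0.8, 0.1]
gripper_force: 0.0
t 10.95 pos [592.8  63.  269.8] turn [-0.     0.    -0.011] shift cm [-0.52 -0.18 20.08] F [-0.2  0.8  0.1] open 78.1 grip 0.0 j7 [0.55 1.01]
can [602.1 157.6]
jar [316.6 193.8]
wt [354.4 212. ]
```

View pics/w3.png

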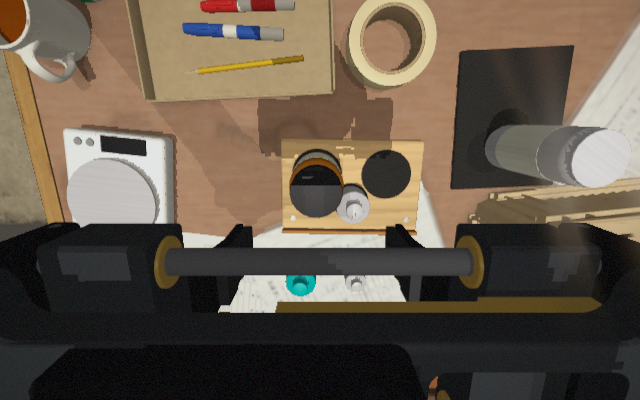

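The can stands on the mat with its top at about (601,157). The jar lid at (316,189) matches the estimate once the known row bias is allowed for. Taking the jar.

```bash
python3 -m handwheel '[[[0,0,-0.011],[-0.5,-0.2,1],-0.8],[[0,0,0],[0,0,3],-0.8],[[0,0,0],[0,0,3],-0.8],[[0,0,0],[0,0,3],-0.8],[[0,0,0],[0,0,3],-0.8]]' >/dev/null
python3 -c "from h import *; to(598,61,71,np.pi)"
python3 -m handwheel '[[[0,0,0],[0,0,2.5],-0.8],[[0,0,0],[0,0,2.0],-0.8],[[0,0,0],[0,0,1.5],-0.8],[[0,0,0],[0,0,0.7],-0.8],[[0,0,0],[0,0,0],-0.8],[[0,0,0],[0,0,0],-0.8]]' >/dev/null
python3 -c "from h import *; to(598,61,71,np.pi)"
```

```text
t 11.47 pos [597.   65.3 137.9] turn [0.    0.    0.009] shift cm [-0.1  -0.43  6.69] F [ 0.2 -0.9  0.1] open 78.1 grip 0.0 j7 [0.48 0.92]
t 11.97 pos [597.7  64.5  73. ] turn [0.001 0.001 0.006] shift cm [-0.03 -0.35  0.2 ] F [-0.3  1.3  0.4] open 78.6 grip 0.0 j7 [0.44 0.86]
```

```bash
python3 -m handwheel '[[[0,0,0.006],[0,-0.3,0.1],-0.8],[[0,0,0],[0,0,0],-0.7]]' >/dev/null
python3 -c "from h import *; to(598,61,71,np.pi)"
python3 -m handwheel '[[[0,0,0],[0,0,0],-0.6],[[0,0,0],[0,0,0],-0.5],[[0,0,0],[0,0,0],-0.4],[[0,0,0],[0,0,0],-0.1],[[0,0,0],[0,0,0],0.3],[[0,0,0],[0,0,0],0.3],[[0,0,0],[0,0,0],0.3]]' 25 >/dev/null
python3 -c "from h import *; to(598,61,71,np.pi)"
```

```text
t 12.13 pos [598.1  60.1  72.7] turn [-0.     0.002 -0.002] shift cm [0.02 0.09 0.17] F [ 0.2  0.4 -0.8] open 76.2 grip 0.0 j7 [0.44 0.86]
t 12.72 pos [597.6  60.2  72. ] turn [-0.001  0.001 -0.001] shift cm [-0.04  0.08  0.1 ] F [-0.5 -1.8  5.5] open 63.7 grip 25.0 j7 [0.44 0.86]
```

```bash
python3 -m handwheel '[[[0,0,0],[0,0,-0.5],0.3],[[0,0,0],[0,0,-1.5],0.3],[[0,0,0],[0,0,-2.5],0.3],[[0,0,0],[0,0,-2.5],0.3],[[0,0,0],[0,0,-2],0.3],[[0,0,0],[0,0,-0.5],0.3],[[0,0,0],[0.5,0,0],0.3]]' | grep -E "pos|force|open"
python3 -m handwheel '[[[0,0,0],[0.8,1.8,0],0.3],[[0,0,0],[1.3,2.8,0],0.3],[[0,0,0],[1.3,3.0,0],0.3],[[0,0,0],[1.3,3.0,0],0.3],[[0,0,0],[1.3,3.0,0],0.3],[[0,0,0],[1.3,3.0,0],0.3],[[0,0,0],[1.3,3.0,0],0.3],[[0,0,0],[1.3,3.0,0],0.3]]' | grep -E "pos|force|open"
python3 -m handwheel '[[[0,0,0],[1.0,2.4,0],0.3],[[0,0,0],[0.5,1.2,0],0.3],[[0,0,0],[0,0,0],0.3],[[0,0,0],[0,0,0],0.3]]' >/dev/null
python3 -c "from h import *; to(476,328,66,np.pi)"
```

```text
position: [593.6, 61.2, 168.4]
force: [-0.2, 0.7, -2.6]
opening: 63.6
gripper_force: 25.0
position: [491.3, 286.9, 164.8]
force: [-0.1, -0.3, -3.2]
opening: 63.5
gripper_force: 25.0
t 14.3 pos [477.  322.3 165.1] turn [-0.002 -0.002  0.002] shift cm [0.08 0.59 9.91] F [-0.3 -0.5 -2.5] open 63.4 grip 25.0 j7 [0.04 0.45]
```

```bash
python3 -m handwheel '[[[0,0,0],[0.1,0.6,1],0.3],[[0,0,0],[0,0,2.5],0.3],[[0,0,0],[0,0,2.5],0.3],[[0,0,0],[0,0,1.8],0.3],[[0,0,0],[0,0,0.9],0.3],[[0,0,0],[0,0,0.3],0.3],[[0,0,0],[0,0,0],0.3]]' >/dev/null
python3 -c "from h import *; to(476,328,66,np.pi)"
python3 -m handwheel '[[[0,0,0],[0,0,0.2],0.3],[[0,0,0],[0,0,0.15],0.3],[[0,0,0],[0,0,0.15],0.3],[[0,0,0],[0,0,0],0.3]]' | grep -E "pos|force"
python3 -m handwheel '[[[0,0,0],[0,0,0.15],0.3],[[0,0,0],[0,0,0],0.3]]'| grep -E "pos|force"
```

```text
t 14.88 pos [477.5 327.8  75.6] turn [-0.001 -0.001 -0.002] shift cm [0.15 0.02 0.96] F [ 0.5  1.  -2. ] open 63.6 grip 25.0 j7 [-0.04  0.35]
position: [477.7, 328.7, 71.9]
force: [-0.7, -1.1, -2.9]
gripper_force: 25.0
position: [477.5, 328.6, 70.1]
force: [0.6, 0.5, -2.5]
gripper_force: 25.0
```

```bash
python3 -m handwheel '[[[0,0,0],[0,0,0.15],0.3],[[0,0,0],[0,0,0.1],0.3],[[0,0,0],[0,0,0],0.3]]'| grep -E "pos|force"
python3 -m handwheel '[[[0,0,0],[0,0,0.1],0.3],[[0,0,0],[0,0,0],0.3]]'| grep -E "pos|force"
python3 -m handwheel '[[[0,0,0],[0,0,0.1],0.3],[[0,0,0],[0,0,0],0.3]]'| grep -E "pos|force"
```

```text
position: [477.4, 328.5, 67.3]
force: [0.1, 0.9, -2.9]
gripper_force: 25.0
position: [477.4, 328.6, 66.4]
force: [0.7, 0.8, -2.1]
gripper_force: 25.0
position: [477.6, 328.7, 66.0]
force: [-0.6, -1.0, 1.9]
gripper_force: 25.0
```

```bash
python3 -m handwheel '[[[0,0,0],[0,0,0.05],0.2],[[0,0,0],[0,0,0],-0.45],[[0,0,0],[0,0,0],-0.6],[[0,0,0],[0,0,0],-0.8],[[0,0,0],[0,0,0],-0.8]]' | grep -E "pos|force|open"
python3 -m handwheel '[[[0,0,0],[0,0,-1],-0.8],[[0,0,0],[0,0,-3],-0.8],[[0,0,0],[0,0,-3.5],-0.8],[[0,0,0],[0,0,-3.5],-0.8],[[0,0,0],[0,0,-3.5],-0.8],[[0,0,0],[0,0,-3],-0.8]]'| grep -E "pos|force"
python3 -m handwheel '[[[0,0,0],[-2,-2.75,0],-0.8],[[0,0,0],[-2,-2.75,0],-0.8],[[0,0,0],[-2,-2.75,0],-0.8],[[0,0,0],[-2,-2.75,0],-0.8],[[0,0,0],[-2,-2.75,0],-0.8],[[0,0,0],[-2,-2.75,0],-0.8],[[0,0,0],[-2,-2.75,0],-0.8],[[0,0,0],[-2,-2.75,0],-0.8]]'| grep -E "pos|force"
python3 -m handwheel '[[[0,0,0],[0,0,0],-1],[[0,0,0],[0,0,0],-1]]'| grep -E "pos|force"
python3 -c "from h import *; to(638,109,18,np.pi)
s=snap('wrist','w4.png'); K,V=s['camera_matrix'],s['view']
for n,p in dict(can=(562,330,156),jar=(477,328,126),wt=(638,109,70),d1=(599,159,12),d2=(597,60,12),dw=(638,109,12)).items(): print(n,proj(K,V,p).round(1))"
```

```text
position: [477.7, 328.9, 65.1]
force: [-0.2, 0.3, -0.9]
opening: 74.3
gripper_force: 0.0
position: [477.4, 329.4, 243.2]
force: [2.0, 0.6, 0.7]
gripper_force: 0.0
position: [638.1, 107.1, 240.9]
force: [-0.7, 0.9, -0.9]
gripper_force: 0.0
position: [638.5, 105.9, 239.9]
force: [-0.4, 0.7, 0.1]
gripper_force: 0.0
t 17.72 pos [638.5 105.9 239.9] turn [ 0.    -0.    -0.006] shift cm [ 0.05  0.31 22.19] F [-0.4  0.7  0.1] open 84.2 grip 0.0 j7 [0.41 0.93]
can [596.  109.5]
jar [584.3   4.3]
wt [321.  182.4]
d1 [358.6 144.1]
d2 [283.1 143. ]
dw [320.6 173.7]
```

View pics/w4.png

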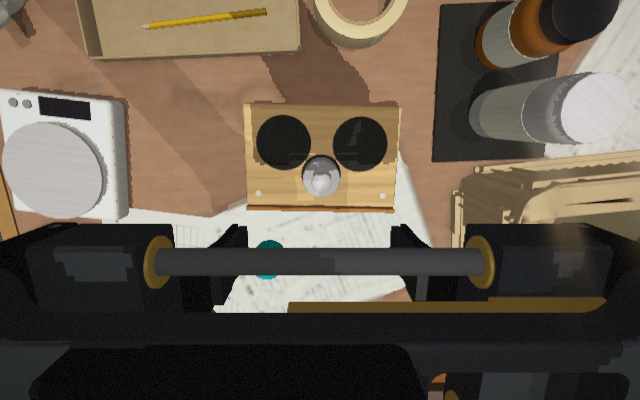

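The discs are clear at (360,144) and (284,143), the weight is at (321,178), and both the can and jar stand upright on the mat. Descending on the weight.

```bash
python3 -m handwheel '[[[0,0,-0.006],[0,0.2,1],-1],[[0,0,0],[0,0,3],-1],[[0,0,0],[0,0,3.5],-1],[[0,0,0],[0,0,3.5],-1],[[0,0,0],[0,0,3.5],-1],[[0,0,0],[0,0,2.5],-1],[[0,0,0],[0,0,1],-1],[[0,0,0],[0,0,0],-1]]' >/dev/null
python3 -c "from h import *; to(638,109,18,np.pi)"
python3 -m handwheel '[[[0,0,0],[0,0,1.5],-0.8],[[0,0,0],[0,0,1.5],-0.6],[[0,0,0],[0,0,0.6],-0.5],[[0,0,0],[0,0,0],-0.4],[[0,0,0],[0,0,0],-0.4]]' >/dev/null
python3 -c "from h import *; to(638,109,18,np.pi)"
```

```text
t 18.43 pos [634.8 111.5  57.5] turn [-0.001 -0.005  0.008] shift cm [-0.34 -0.25  3.95] F [-1.1  1.  -0.1] open 86.9 grip 0.0 j7 [0.33 0.81]
t 18.85 pos [637.4 110.5  24.1] turn [-0.     0.     0.005] shift cm [-0.06 -0.15  0.61] F [ 0.4  0.5 -0.6] open 64.4 grip 0.0 j7 [0.31 0.78]
```

```bash
python3 -m handwheel '[[[0,0,0.004],[0,-0.1,0.4],-0.4],[[0,0,0],[0,0,0.2],-0.3],[[0,0,0],[0,0,0],-0.2],[[0,0,0],[0,0,0],-0.1],[[0,0,0],[0,0,0],0.1],[[0,0,0],[0,0,0],0.5],[[0,0,0],[0,0,0],0.5],[[0,0,0],[0,0,0],0.5]]' 25 >/dev/null
python3 -c "from h import *; to(638,109,18,np.pi)"
```

```text
t 19.52 pos [637.4 109.4  18.3] turn [-0.     0.     0.001] shift cm [-0.06 -0.04  0.03] F [ 0.7 -0.6  1.5] open 45.0 grip 25.0 j7 [0.31 0.77]
```

```bash
python3 -m handwheel '[[[0,0,0],[0,0,-0.5],0.5],[[0,0,0],[0,0,-1.5],0.5],[[0,0,0],[0,0,-2.5],0.5],[[0,0,0],[0,0,-2.5],0.5],[[0,0,0],[0,0,-2],0.5],[[0,0,0],[0,0,-1],0.5],[[0,0,0],[0,-1,0],0.5],[[0,0,0],[0,-2.1,0],0.5]]' | grep -E "pos|force|open"
python3 -m handwheel '[[[0,0,0],[0.1,-3,0],0.5],[[0,0,0],[0.1,-3,0],0.5],[[0,0,0],[0.1,-3,0],0.5],[[0,0,0],[0.1,-3,0],0.5],[[0,0,0],[0.1,-3,0],0.5],[[0,0,0],[0.1,-3,0],0.5],[[0,0,0],[0.1,-3,0],0.5],[[0,0,0],[0.1,-3,0],0.5]]' | grep -E "pos|force|open"
python3 -m handwheel '[[[0,0,0],[0.1,-3,0],0.5],[[0,0,0],[0,-2,0],0.5],[[0,0,0],[0,-1,0],0.5],[[0,0,0],[0,0,0],0.5],[[0,0,0],[0,0,0],0.5]]' >/dev/null
python3 - <<'E'
from h import *
to(628,-221.5,51,np.pi)
snap('side','s2.png'); s=snap('top','t2.png'); c=s['color']
cv2.imwrite('pics/t2c.png',cv2.resize(c[150:270,340:500],None,fx=5,fy=5,interpolation=cv2.INTER_CUBIC))
E
```

```text
position: [636.7, 81.5, 118.9]
force: [0.3, -0.6, -2.4]
opening: 44.6
gripper_force: 25.0
position: [627.9, -164.1, 116.4]
force: [0.3, -0.3, -4.1]
opening: 44.8
gripper_force: 25.0
t 21.27 pos [ 628.  -220.8  117.2] turn [ 0.002 -0.001  0.001] shift cm [-0.01 -0.08  6.62] F [ 0.6  0.7 -2.8] open 45.1 grip 25.0 j7 [0.85 1.36]
```

Run:
```python
from h import *
for f,box in(('top0.png',(385,160,475,250)),('side0.png',(205,228,300,310)),('w2.png',(10,125,130,224)),('w3.png',(50,125,180,225)),('w4.png',(0,90,130,222))):
    try: K,V,c=load(f)
    except Exception as e: print(e); continue
    x0,y0,x1,y1=box; r=c[y0:y1,x0:x1]; g=cv2.medianBlur(r,3); 
    # pan is greyer than housing
    m=((g.max(2)>120)&(g.max(2)<218)).astype('uint8'); 
    m=cv2.morphologyEx(m,cv2.MORPH_OPEN,np.ones((7,7)))
    n,l,st,ce=cv2.connectedComponentsWithStats(m); i=1+st[1:,4].argmax()
    cs,_=cv2.findContours((l==i).astype('uint8'),0,2); e=cv2.fitEllipse(cv2.convexHull(max(cs,key=cv2.contourArea)))
    print(f,e, back(K,V,np.array(e[0])+[x0,y0],45).round(1))
```

```text
top0.png ((36.14914321899414, 36.81511306762695), (72.89037322998047, 96.7374038696289), 134.33203125) [ 621.4 -196.9   45. ]
side0.png ((34.25961685180664, 32.969486236572266), (90.81356811523438, 137.52978515625), 67.12646484375) [ 588.1 -225.1   45. ]
w2.png ((47.00309371948242, 56.912940979003906), (82.41948699951172, 134.82142639160156), 144.7830352783203) [ 604.1 -226.4   45. ]
w3.png ((49.71807861328125, 58.68048858642578), (92.77176666259766, 140.51832580566406), 137.41407775878906) [ 602.2 -231.2   45. ]
w4.png ((51.22999572753906, 87.14093780517578), (106.60677337646484, 133.1905975341797), 145.45352172851562) [ 634.6 -223.4   45. ]
```

View pics/t2c.png

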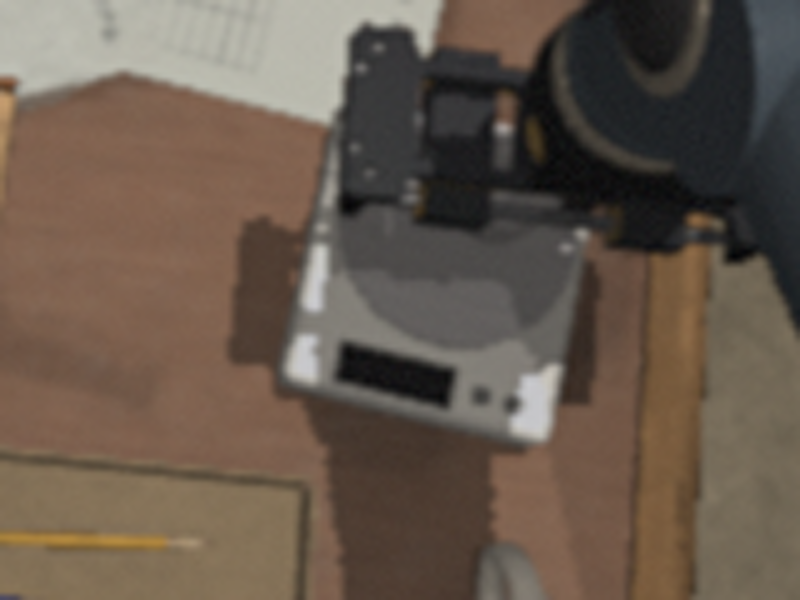

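The gripper is above the pan, although the arm hides most of it. My segmentation of the pan was poor. The hand-picked centres agree (top 627,-221; side 630,-222), so I'll use (628,-221.5).

```bash
python3 -m handwheel '[[[0,0,0],[0,-0.1,1],0.5],[[0,0,0],[0,0,2],0.5],[[0,0,0],[0,0,1.5],0.5],[[0,0,0],[0,0,0.8],0.5],[[0,0,0],[0,0,0.3],0.5],[[0,0,0],[0,0,0],0.5],[[0,0,0],[0,0,0],0.5]]' | grep -E "pos|force"
python3 -m handwheel '[[[0,0,0],[0,0,0.15],0.5],[[0,0,0],[0,0,0.15],0.5],[[0,0,0],[0,0,0.1],0.5],[[0,0,0],[0,0,0],0.5]]' | grep -E "pos|force"
python3 -m handwheel '[[[0,0,0],[0,0,0.1],0.5],[[0,0,0],[0,0,0.1],0.5],[[0,0,0],[0,0,0],0.5]]'| grep -E "pos|force"
```

```text
position: [629.2, -222.1, 62.4]
force: [-0.5, -0.1, -3.0]
gripper_force: 25.0
position: [628.7, -222.6, 58.2]
force: [-0.3, 0.4, -2.3]
gripper_force: 25.0
position: [628.6, -222.5, 55.9]
force: [0.6, 0.2, -2.9]
gripper_force: 25.0
```

```bash
python3 -m handwheel '[[[0,0,0],[0,0.05,0.1],0.5],[[0,0,0],[0,0,0.1],0.5],[[0,0,0],[0,0,0.1],0.5],[[0,0,0],[0,0,0],0.5]]'| grep -E "pos|force"
python3 -m handwheel '[[[0,0,0],[0,0,0.08],0.5],[[0,0,0],[0,0,0],0.5]]'| grep -E "pos|force"
python3 -m handwheel '[[[0,0,0],[0,0,0.08],0.5],[[0,0,0],[0,0,0],0.5]]'| grep -E "pos|force"
```

```text
position: [628.5, -222.0, 52.8]
force: [0.1, 0.2, -1.9]
gripper_force: 25.0
position: [628.6, -222.0, 52.1]
force: [0.3, -0.2, -3.5]
gripper_force: 25.0
position: [628.6, -222.0, 51.3]
force: [0.7, -0.7, -2.3]
gripper_force: 25.0
```

```bash
python3 -m handwheel '[[[0,0,0],[0,0,0.06],0.5],[[0,0,0],[0,0,0],0.5]]'| grep -E "pos|force"
python3 -m handwheel '[[[0,0,0],[0,0,0.06],0.5],[[0,0,0],[0,0,0],0.5]]'| grep -E "pos|force"
python3 -m handwheel '[[[0,0,0],[0,0,0.06],0.5],[[0,0,0],[0,0,0],0.5]]'| grep -E "pos|force"
```

```text
position: [628.7, -222.0, 51.3]
force: [-0.8, -0.3, -0.1]
gripper_force: 25.0
position: [628.7, -222.0, 51.3]
force: [-3.5, 0.1, 4.9]
gripper_force: 25.0
position: [628.7, -222.0, 51.2]
force: [-4.9, -1.1, 8.4]
gripper_force: 25.0
```

```bash
python3 -m handwheel '[[[0,0,0],[0,0,-0.08],0.4],[[0,0,0],[0,0,0],-0.15],[[0,0,0],[0,0,0],-0.3],[[0,0,0],[0,0,0],-0.6],[[0,0,0],[0,0,0],-1],[[0,0,0],[0,0,0],-1],[[0,0,0],[0,0,-1],-1]]' | grep -E "pos|force|open"
python3 -m handwheel '[[[0,0,0],[0,0,-2.5],-1],[[0,0,0],[0,0,-3],-1],[[0,0,0],[0,0,-3.5],-1],[[0,0,0],[0,0,-3.5],-1],[[0,0,0],[0,0,-3.5],-1],[[0,0,0],[0,0,-3],-1]]'| grep -E "pos|force"
python3 -m handwheel '[[[0,0,0],[0.84,3.06,0],-1],[[0,0,0],[0.84,3.06,0],-1],[[0,0,0],[0.84,3.06,0],-1],[[0,0,0],[0.84,3.06,0],-1],[[0,0,0],[0.84,3.06,0],-1],[[0,0,0],[0.84,3.06,0],-1],[[0,0,0],[0.84,3.06,0],-1],[[0,0,0],[0.84,3.06,0],-1]]'| grep -E "pos|force"
python3 -m handwheel '[[[0,0,0],[0.84,3.06,0],-1],[[0,0,0],[0.84,3.06,0],-0.8],[[0,0,0],[0.84,3.06,0],-0.8],[[0,0,0],[0.84,3.06,0],-0.8],[[0,0,0],[0.84,3.06,0],-0.8],[[0,0,0],[0.84,3.06,0],-0.8],[[0,0,0],[0.84,3.06,0],-0.8],[[0,0,0],[0.84,3.06,0],-0.8]]'| grep -E "pos|force"
python3 -m handwheel '[[[0,0,0],[0.84,3.06,0],-0.8],[[0,0,0],[0.84,3.06,0],-0.8],[[0,0,0],[0,0,0],-0.8],[[0,0,0],[0,0,0],-0.8]]'| grep -E "pos|force"
python3 - <<'E'
from h import *
to(477.6,328.7,66,np.pi)
s=snap('top','t3.png'); c=s['color']; K,V=s['camera_matrix'],s['view']
a=cv2.resize(c[150:250,385:475],(360,400),interpolation=cv2.INTER_CUBIC)
s2=snap('side','s3.png'); c2=s2['color']; b=cv2.resize(c2[220:320,200:300],(400,400),interpolation=cv2.INTER_CUBIC)
cv2.imwrite('pics/t3c.png',np.hstack([a,b]))
s=snap('wrist','w5.png'); K,V=s['camera_matrix'],s['view']
print(proj(K,V,[477.6,328.7,126]))
E
```

```text
position: [627.3, -221.9, 58.7]
force: [-0.5, -0.2, -0.3]
opening: 75.4
gripper_force: 0.0
position: [629.1, -221.5, 254.0]
force: [0.1, -0.3, -0.3]
gripper_force: 0.0
position: [560.6, 24.4, 251.3]
force: [0.3, 0.3, -0.0]
gripper_force: 0.0
position: [493.0, 269.1, 251.3]
force: [0.3, 0.5, -1.1]
gripper_force: 0.0
position: [475.2, 331.2, 251.3]
force: [0.3, 0.1, -0.1]
gripper_force: 0.0
t 26.45 pos [475.2 331.2 251.3] turn [0.001 0.001 0.007] shift cm [-0.23 -0.27 18.53] F [ 0.3  0.1 -0.1] open 78.1 grip 0.0 j7 [0.08 0.51]
[319.10986243 192.20808953]
```

View pics/t3c.png

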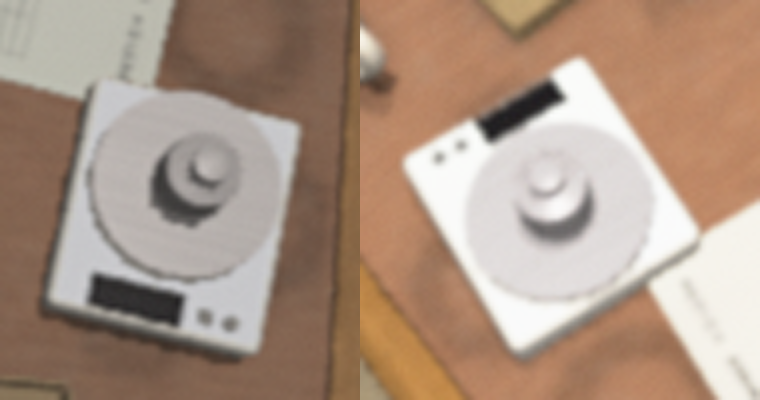

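View pics/w5.png

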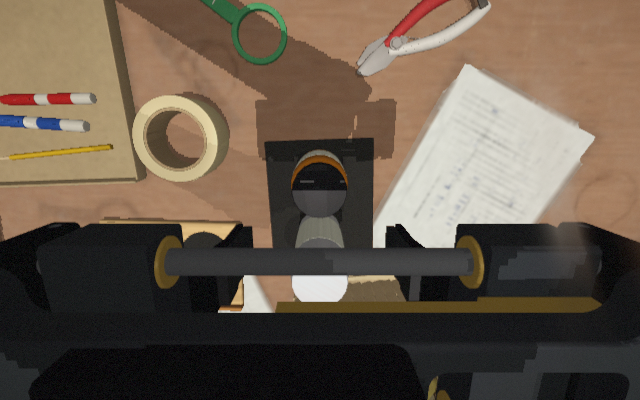

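The weight stands upright close to the middle of the pan, and the jar lid at (320,190) is as predicted. I'll compute the weight's offset from centre while going down on the jar.

```bash
python3 - <<'E'
from h import *
for f,w,p in(('t3.png',(435.4,193.1),(431.4,196.6)),('s3.png',(248.4,268.6),(249.9,272.9))):
    K,V,c=load(f); print(back(K,V,w,83).round(1),back(K,V,p,45).round(1))
E
python3 -m handwheel '[[[0,0,0.007],[-0.2,-0.3,1],-0.8],[[0,0,0],[0,0,3],-0.8],[[0,0,0],[0,0,3.5],-0.8],[[0,0,0],[0,0,3.5],-0.8],[[0,0,0],[0,0,2.5],-0.8],[[0,0,0],[0,0,2],-0.8],[[0,0,0],[0,0,1],-0.8],[[0,0,0],[0,0,0],-0.8]]' >/dev/null
python3 -c "from h import *; to(477.6,328.7,66,np.pi)"
```

```text
[ 625.8 -221.7   83. ] [ 625.3 -222.4   45. ]
[ 636.8 -225.1   83. ] [ 632.2 -224.    45. ]
t 27.27 pos [478.3 323.1  82.8] turn [-0.003 -0.004 -0.008] shift cm [0.06 0.56 1.67] F [ 0.1  0.5 -0.5] open 78.6 grip 0.0 j7 [-0.02  0.35]
```

```bash
python3 -m handwheel '[[[0,0,-0.006],[0,0.4,0.8],-0.8],[[0,0,0],[0,0,0.7],-0.8],[[0,0,0],[0,0,0],-0.8],[[0,0,0],[0,0,0],-0.8]]' >/dev/null
python3 -c "from h import *; to(477.6,328.7,66,np.pi)"
```

```text
t 27.6 pos [479.1 329.8  70.8] turn [0.    0.001 0.   ] shift cm [ 0.15 -0.11  0.48] F [0.6 0.2 0.5] open 78.2 grip 0.0 j7 [-0.04  0.34]
```

```bash
python3 -m handwheel '[[[0,0,0],[0.15,-0.1,0.45],-0.7],[[0,0,0],[0,0,0],-0.6],[[0,0,0],[0,0,0],-0.5],[[0,0,0],[0,0,0],-0.4],[[0,0,0],[0,0,0],-0.1],[[0,0,0],[0,0,0],0.3],[[0,0,0],[0,0,0],0.3],[[0,0,0],[0,0,0],0.3]]' 25 >/dev/null
python3 -c "from h import *; to(477.6,328.7,66,np.pi)"
python3 -m handwheel '[[[0,0,0],[0,0,-0.5],0.3],[[0,0,0],[0,0,-1.5],0.3],[[0,0,0],[0,0,-2.5],0.3],[[0,0,0],[0,0,-2.5],0.3],[[0,0,0],[0,0,-2],0.3],[[0,0,0],[0,0,-0.5],0.3],[[0,0,0],[0,0,0],0.3]]' | grep -E "pos|force|open"
python3 -m handwheel '[[[0,0,0],[-0.8,-1.8,0],0.3],[[0,0,0],[-1.2,-2.8,0],0.3],[[0,0,0],[-1.4,-3.0,0],0.3],[[0,0,0],[-1.4,-3.0,0],0.3],[[0,0,0],[-1.4,-3.0,0],0.3],[[0,0,0],[-1.4,-3.0,0],0.3],[[0,0,0],[-1.4,-3.0,0],0.3],[[0,0,0],[-1.4,-3.0,0],0.3]]' | grep -E "pos|force|open"
python3 -m handwheel '[[[0,0,0],[-1.0,-2.2,0],0.3],[[0,0,0],[-0.5,-1.2,0],0.3],[[0,0,0],[0,0,0],0.3],[[0,0,0],[0,0,0],0.3]]' >/dev/null
python3 -c "from h import *; to(597.6,60.5,72,np.pi)"
```

```text
t 28.27 pos [477.5 328.5  66.2] turn [-0.  0.  0.] shift cm [-0.01  0.02  0.02] F [ 0.4 -1.1  2.3] open 63.5 grip 25.0 j7 [-0.04  0.33]
position: [478.0, 329.5, 163.0]
force: [0.0, 0.1, -2.2]
opening: 63.3
gripper_force: 25.0
position: [580.9, 100.5, 159.3]
force: [0.8, 1.3, -3.4]
opening: 63.4
gripper_force: 25.0
t 29.85 pos [595.5  69.  160. ] turn [ 0.001 -0.002 -0.   ] shift cm [-0.23 -0.86  8.8 ] F [-1.1  0.3 -2.1] open 63.4 grip 25.0 j7 [0.5  0.92]
```

```bash
python3 -m handwheel '[[[0,0,0],[-0.2,-0.85,1],0.3],[[0,0,0],[0,0,2.5],0.3],[[0,0,0],[0,0,2],0.3],[[0,0,0],[0,0,1.4],0.3],[[0,0,0],[0,0,0.7],0.3],[[0,0,0],[0,0,0],0.3],[[0,0,0],[0,0,0],0.3]]' >/dev/null
python3 -c "from h import *; to(597.6,60.7,72,np.pi)"
```

```text
t 30.43 pos [598.5  61.1  85.2] turn [0.001 0.    0.002] shift cm [ 0.09 -0.04  1.32] F [ 0.   0.3 -2.2] open 63.3 grip 25.0 j7 [0.46 0.86]
```

```bash
python3 -m handwheel '[[[0,0,0],[0.1,-0.05,0.4],0.3],[[0,0,0],[0,0,0.3],0.3],[[0,0,0],[0,0,0.2],0.3],[[0,0,0],[0,0,0.15],0.3],[[0,0,0],[0,0,0],0.3]]'| grep -E "pos|force"
python3 -m handwheel '[[[0,0,0],[0,0,0.1],0.3],[[0,0,0],[0,0,0.1],0.3],[[0,0,0],[0,0,0],0.3]]'| grep -E "pos|force"
```

```text
position: [597.4, 59.5, 74.3]
force: [-0.7, -0.4, -2.4]
gripper_force: 25.0
position: [597.4, 59.6, 72.3]
force: [0.7, 0.1, -2.7]
gripper_force: 25.0
```

```bash
python3 -m handwheel '[[[0,0,0],[0,0.1,0.02],0.3],[[0,0,0],[0,0,0],0.3]]'| grep -E "pos|force"
python3 -m handwheel '[[[0,0,0],[0,0,0.08],0.3],[[0,0,0],[0,0,0],0.3]]'| grep -E "pos|force"
```

```text
position: [597.4, 61.0, 72.3]
force: [-0.4, 0.7, -3.4]
gripper_force: 25.0
position: [597.6, 60.9, 72.2]
force: [-1.8, -0.9, 2.8]
gripper_force: 25.0
```

```bash
python3 -m handwheel '[[[0,0,0],[0,0,0],0.2],[[0,0,0],[0,0,0],-0.45],[[0,0,0],[0,0,0],-0.6],[[0,0,0],[0,0,0],-0.8],[[0,0,0],[0,0,0],-0.8]]' | grep -E "pos|force|open"
python3 -m handwheel '[[[0,0,0],[0,0,-1],-0.8],[[0,0,0],[0,0,-3],-0.8],[[0,0,0],[0,0,-4],-0.8],[[0,0,0],[0,0,-4],-0.8],[[0,0,0],[0,0,-4],-0.8],[[0,0,0],[0,0,-3],-0.8]]'| grep -E "pos|force"
python3 -m handwheel '[[[0,0,0],[0.44,3.36,0],-0.8],[[0,0,0],[0.44,3.36,0],-0.8],[[0,0,0],[0.44,3.36,0],-0.8],[[0,0,0],[0.44,3.36,0],-0.8],[[0,0,0],[0.44,3.36,0],-0.8],[[0,0,0],[0.44,3.36,0],-0.8],[[0,0,0],[0.44,3.36,0],-0.8],[[0,0,0],[0.44,3.36,0],-0.8]]'| grep -E "pos|force"
python3 -m handwheel '[[[0,0,0],[0,0,0],-0.8],[[0,0,0],[0,0,0],-0.8]]'| grep -E "pos|force"
python3 -c "from h import *; to(562,330,106,np.pi)"
```

```text
position: [597.6, 60.5, 71.2]
force: [-0.1, 0.5, -0.3]
opening: 74.6
gripper_force: 0.0
position: [598.0, 61.5, 265.7]
force: [0.8, -0.0, 1.1]
gripper_force: 0.0
position: [561.8, 331.0, 262.1]
force: [0.3, 0.3, 0.2]
gripper_force: 0.0
position: [560.5, 332.4, 262.1]
force: [1.2, -1.8, 0.2]
gripper_force: 0.0
t 33.18 pos [560.5 332.4 262.1] turn [ 0.001 -0.     0.006] shift cm [-0.15 -0.26 15.61] F [ 1.2 -1.8  0.2] open 78.3 grip 0.0 j7 [0.04 0.58]
```

```bash
python3 -m handwheel '[[[0,0,0.006],[-0.1,-0.2,1],-0.8],[[0,0,0],[0,0,3],-0.8],[[0,0,0],[0,0,3.5],-0.8],[[0,0,0],[0,0,3],-0.8],[[0,0,0],[0,0,2.5],-0.8],[[0,0,0],[0,0,1.2],-0.8],[[0,0,0],[0,0,0],-0.8],[[0,0,0],[0,0,0],-0.8]]' >/dev/null
python3 -c "from h import *; to(562,330,106,np.pi)"
```

```text
t 33.85 pos [563.9 326.4 119.6] turn [-0.    -0.    -0.008] shift cm [0.19 0.36 1.36] F [-0.1  0.4  1.4] open 78.2 grip 0.0 j7 [0.01 0.48]
```

```bash
python3 -m handwheel '[[[0,0,-0.008],[0.2,0.35,0.8],-0.8],[[0,0,0],[0,0,0.5],-0.7],[[0,0,0],[0,0,0],-0.7],[[0,0,0],[0,0,0],-0.7]]' >/dev/null
python3 -c "from h import *; to(562,330,106,np.pi)"
```

```text
t 34.18 pos [561.2 331.2 106.8] turn [0.    0.001 0.003] shift cm [-0.08 -0.12  0.08] F [ 0.1 -0.3 -0.2] open 74.4 grip 0.0 j7 [-0.    0.47]
```

```bash
python3 -m handwheel '[[[0,0,0],[-0.08,-0.12,0.05],-0.6],[[0,0,0],[0,0,0],-0.5],[[0,0,0],[0,0,0],-0.4],[[0,0,0],[0,0,0],-0.3],[[0,0,0],[0,0,0],0],[[0,0,0],[0,0,0],0.3],[[0,0,0],[0,0,0],0.3],[[0,0,0],[0,0,0],0.3]]' 25 >/dev/null
python3 -c "from h import *; to(562,330,106,np.pi)"
python3 -m handwheel '[[[0,0,0],[0,0,-0.5],0.3],[[0,0,0],[0,0,-1.5],0.3],[[0,0,0],[0,0,-2],0.3],[[0,0,0],[0,0,-2],0.3],[[0,0,0],[0,0,-0.5],0.3],[[0,0,0],[0,0,0],0.3]]'| grep -E "pos|force|open"
python3 -m handwheel '[[[0,0,0],[-0.4,-1.5,0],0.3],[[0,0,0],[-0.7,-3.0,0],0.3],[[0,0,0],[-0.7,-3.0,0],0.3],[[0,0,0],[-0.7,-3.0,0],0.3],[[0,0,0],[-0.6,-2.8,0],0.3],[[0,0,0],[-0.5,-2.2,0],0.3],[[0,0,0],[-0.2,-1.0,0],0.3],[[0,0,0],[0,0,0],0.3]]'| grep -E "pos|force|open"
python3 -m handwheel '[[[0,0,0],[0,0,0],0.3],[[0,0,0],[0,0,0],0.3]]'>/dev/null
python3 -c "from h import *; to(599.7,160.8,112,np.pi)"
```

```text
t 34.85 pos [562.1 329.6 106.1] turn [-0.     0.     0.002] shift cm [0.01 0.04 0.01] F [-0.  -1.7  2.3] open 58.8 grip 25.0 j7 [-0.    0.47]
position: [562.6, 330.9, 173.4]
force: [-1.9, -0.3, -2.6]
opening: 59.0
gripper_force: 25.0
position: [600.9, 161.0, 169.5]
force: [-0.5, -0.5, -2.3]
opening: 59.2
gripper_force: 25.0
t 36.18 pos [599.3 167.3 171. ] turn [ 0.002 -0.     0.005] shift cm [-0.04 -0.66  5.9 ] F [-0.5  1.1 -1. ] open 59.2 grip 25.0 j7 [0.32 0.77]
```

```bash
python3 -m handwheel '[[[0,0,0.005],[0,-0.6,1],0.3],[[0,0,0],[0,0,1.8],0.3],[[0,0,0],[0,0,1.2],0.3],[[0,0,0],[0,0,0.6],0.3],[[0,0,0],[0,0,0],0.3],[[0,0,0],[0,0,0],0.3]]' >/dev/null
python3 -c "from h import *; to(599.7,160.8,112,np.pi)"
```

```text
t 36.68 pos [600.1 159.5 124.7] turn [ 0.    -0.001 -0.002] shift cm [0.04 0.13 1.27] F [ 0.9 -0.8 -2.4] open 58.7 grip 25.0 j7 [0.31 0.74]
```

```bash
python3 -m handwheel '[[[0,0,0],[0,0.1,0.4],0.3],[[0,0,0],[0,0,0.3],0.3],[[0,0,0],[0,0,0.2],0.3],[[0,0,0],[0,0,0.1],0.3],[[0,0,0],[0,0,0],0.3]]'| grep -E "pos|force"
python3 -m handwheel '[[[0,0,0],[0,0,0.1],0.3],[[0,0,0],[0,0,0.1],0.3],[[0,0,0],[0,0,0],0.3]]'| grep -E "pos|force"
```

```text
position: [600.3, 159.7, 114.8]
force: [-1.6, 1.4, -2.7]
gripper_force: 25.0
position: [600.3, 159.7, 112.8]
force: [-0.5, 0.7, -1.7]
gripper_force: 25.0
```

```bash
python3 -m handwheel '[[[0,0,0],[0,0.1,0.07],0.3],[[0,0,0],[0,0,0],0.3]]'| grep -E "pos|force"
python3 -m handwheel '[[[0,0,0],[0,0,0.08],0.3],[[0,0,0],[0,0,0],0.3]]'| grep -E "pos|force"
```

```text
position: [600.3, 161.1, 112.2]
force: [0.3, 0.9, -2.7]
gripper_force: 25.0
position: [600.6, 161.1, 112.1]
force: [-1.4, -0.7, 2.3]
gripper_force: 25.0
```

```bash
python3 -m handwheel '[[[0,0,0],[0,0,0],0.2],[[0,0,0],[0,0,0],-0.45],[[0,0,0],[0,0,0],-0.6],[[0,0,0],[0,0,0],-0.8],[[0,0,0],[0,0,0],-0.8]]' | grep -E "pos|force|open"
python3 -m handwheel '[[[0,0,0],[0,0,-1],-0.8],[[0,0,0],[0,0,-3],-0.8],[[0,0,0],[0,0,-4],-0.8],[[0,0,0],[0,0,-4],-0.8],[[0,0,0],[0,0,-4],-0.8],[[0,0,0],[0,0,-3],-0.8]]'| grep -E "pos|force"
python3 -m handwheel '[[[0,0,0],[2,3,0],-0.8],[[0,0,0],[2,3,0],-0.8],[[0,0,0],[2,3,0],-0.8],[[0,0,0],[2,3,0],-0.8],[[0,0,0],[1,3,0],-0.8],[[0,0,0],[0,0,0],-0.8],[[0,0,0],[0,0,0],-0.8],[[0,0,0],[0,0,0],-0.8]]'| grep -E "pos|force"
python3 - <<'E'
from h import *
c=snap('top','t4.png')['color']; c2=snap('side','s4.png')['color']
a=cv2.resize(c[130:230,240:340],(400,400),interpolation=cv2.INTER_CUBIC)
b=cv2.resize(c2[140:240,290:390],(400,400),interpolation=cv2.INTER_CUBIC)
cv2.imwrite('pics/fin.png',np.hstack([a,b]))
E
```

```text
position: [600.4, 160.9, 111.4]
force: [0.1, -0.3, 0.1]
opening: 74.3
gripper_force: 0.0
position: [600.7, 161.8, 306.0]
force: [0.2, 0.8, 0.7]
gripper_force: 0.0
position: [511.1, 310.7, 301.8]
force: [-0.5, 0.5, -0.5]
gripper_force: 0.0
```

View pics/fin.png

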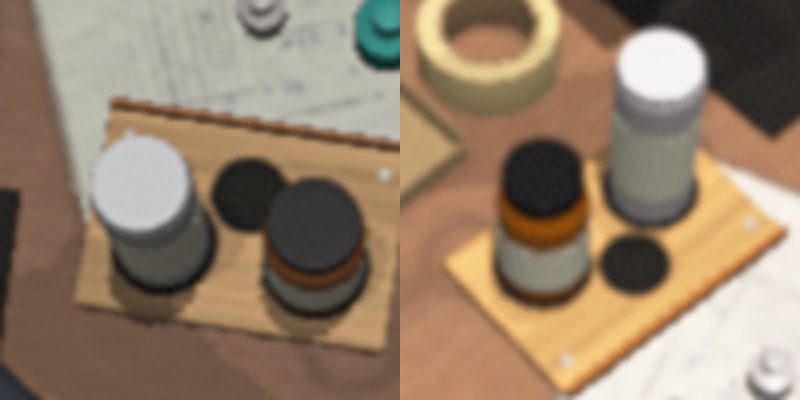

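The can (left disc) and jar (right disc) stand upright and centred, with the black rims showing around them, and the back disc is empty. Handing in.

```bash
python3 -c "from bench import robot; print(robot.sign_off())"
```

```text
the job is handed in; nothing more can be done
None
```

The job is handed in: the check weight stands within about 5 mm of the pan's centre, and the can and the jar are back upright on their own discs; sign-off returned no verdict.

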